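Find the heavier of two reagent jars on a lab balance

ROBOT

A 7-joint arm with a two-finger parallel gripper is mounted at the origin on the work surface. World frame = base frame: x ahead of the robot, y to its left, z up, the work surface at z = 0. Lengths are in m, angles in rad, forces in N, time in s.
With the tool pointing down it reaches from about 0.4 to 0.85 m from the base axis. Payload 10.4 kg.
Tool frame: the origin (TCP) lies at the very end of the fingers, on their centre line; the grasp point (between the pads) lies 19 mm behind it; z points along the fingers, y is the line along which they close (so a half turn about z gives the same grasp; the last joint's range is limited). The gripper opens to 87 mm and grips with 3 to 60 N. Pads are 19 mm wide; open, the fingers measure 117 mm over their backs; the gripper's body (75 mm by 190 mm) begins 51 mm behind the grasp point.
Start: joints at [-1.368, 0.332, -0.065, 1.46, 0.022, 1.35, -0.088], TCP at [0.14, 0.609, 0.191] pointing down, gripper open.
Joint ranges: [-2.6, 2.6], [-0.5, 2.12], [-1.47, 1.34], [0.16, 2.42], [-1.27, 4.41], [0.06, 2.06], [-2.6, 2.6]. Speed limits (rad/s): [2.22, 2.22, 2.79, 2.79, 3.14, 3.14, 3.14].

INTERFACE

Orientations are given as a unit quaternion [x, y, z, w].
In Python, from bench import * gives the robot as it stands.
- The arm moves only by the tool step_arm, never from a script. Its arguments are lists of equal length, an entry for each row: "delta_pos": the shift along the world's x, y, z in units of 25 mm (1.0 is 25 mm), a list of three; "turn": the turn about the world's z in units of 0.12 rad (1.0 is 0.12 rad). In form: {"delta_pos": [[tx, ty, tz], ...], "turn": [turn, ...]}. A call has 1 to 12 rows; each row shifts and turns the commanded pose from where the row before left it; what a row does not reach is not made up. A row lasts 1/10 s, in which the tool goes at most 50 mm and 8.59 degrees, less where a joint would pass 70% of its speed; a pose out of reach is approached as far as the arm can. A call with a number of a shift or a turn outside -1 to 1 is refused whole. A call with a gripper value outside its range is refused whole. "grip" is the closure, from 0 (fully open) to 1 (shut), set as the call begins (left out, the last holds). The fingers move at their own pace and stop on an object; "newtons" is the grip in N (left out, the last holds). Time passes only in rows, so rows that do not move let the fingers close. It gives the time, the measured TCP pose, the force, the opening and the grip force at its end, in the units of the state.
- read_state(): the state, without advancing time (a new reading comes with each control period).
- camera(name): name is "scene" or "top" or "wrist"; returns a dict with "image" (384x512x3 uint8, red, green, blue), "z_map" (384x512 float32, m along the optical axis (not along the pixel's ray), 0 where there is no reading), "mtx" (3x3 intrinsics, pixels), "dist" ([k1, k2, p1, p2, k3] as OpenCV has them; the pictures are not rectified), "view" (4x4, takes a point from world to camera coordinates). Camera axes: x right, y up, looking along -z (the intrinsics and any distortion apply to the point x, -y, -z); pixel columns grow to the right and rows downward; lengths in m; the calibration is good to about 2 mm. A picture is of the moment at which its call begins.
- close_job(): hands the job in; it is judged then, once.
The state is a dict: "time": time; "joint_positions": joint angles; "joint_vel": joint speeds; "joint_torque": joint torques, N m; "ee_pos": TCP position; "eef_rot": TCP orientation; "ft_force": force on the tool from outside, world axes, zero at the start; "torque": the same for the moment, N m; "width": finger opening in m; "grip_force": force on a finger pad.
Only numpy, scipy, OpenCV 4.12 (cv2) and the standard library are available. Lean on these libraries where they do the work, as an engineer would, in place of code of your own. Each camera call takes 0.05 s, during which the arm holds its last target. There are 200 camera calls.

TASK

Weigh the two amber jars against each other: stand one on each pan of the balance, let go of both and see which pan sinks. Then set the heavier jar in the yellow tray and leave the lighter one standing on its pan. Keep the jars upright, set them down rather than drop them, and do not disturb the other glassware.

Things in the scene. Friction and masses are not known exactly. Their poses are not given: they have to be found in the camera images.
- blue_jar_center (a point): closed amber glass jar with a blue screw cap and white label, round, 50 mm diameter, 80 mm high overall, 120 to 300 g (unknown contents; looks tell nothing of the weight). The point is its centre, 40 mm above its underside; z is up along the jar. Grips well by its straight sides, up to 15 mm above the centre.
- red_jar_center (a point): closed amber glass jar with a red screw cap and white label, round, 50 mm diameter, 80 mm high overall, 120 to 300 g (unknown contents; looks tell nothing of the weight). The point is its centre, 40 mm above its underside; z is up along the jar. Grips well by its straight sides, up to 15 mm above the centre.
- jar_blue: the whole jar with the blue cap; origin at the centre of its underside, z up
- jar_red: the whole jar with the red cap; origin at the centre of its underside, z up
- balance: fixed equal-arm balance with a white base 100 x 270 mm; origin at the centre of its underside, y runs along the beam to the left pan, the pans' centres 120 mm to either side of the middle. A white dial card with a red pointer, 60 mm wide, stands at the middle up to 135 mm above the bench
- beam: the balance's blue beam together with both pans; origin at its pivot, 75 mm above the bench. It is free to swing about the x axis from the start: positive rotation means left pan up, right pan down; stops at 0.1 rad (about 6 degrees) either way. Well damped: with 10 g of difference it needs about 5 s for its full swing, with 50 g about 1 s. Empty, it may stand at any tilt and creeps back towards level
- left_pan_top (a point): centre of the top face of the left pan (on the balance's +y side; left and right as seen from the robot): flat round metal disc, 110 mm diameter, 4 mm thick, on a short stem. About 110 mm above the bench when the beam is level, 12 mm higher or lower at the ends of its travel; it stays level as it rises and sinks. The pan carrying more weight sinks.
- right_pan_top (a point): centre of the top face of the right pan (on the balance's -y side; left and right as seen from the robot): flat round metal disc, 110 mm diameter, 4 mm thick, on a short stem. About 110 mm above the bench when the beam is level, 12 mm higher or lower at the ends of its travel; it stays level as it rises and sinks. The pan carrying more weight sinks.
- tray: fixed open yellow tray, 150 x 150 mm, wall 4 mm thick and 30 mm high; origin at the centre of its underside, inner floor 4 mm up, sides along its x and y
- reagent_bottle: bystander: tall amber bottle with a black cap, 68 mm diameter, 170 mm high; origin at the centre of its underside
- beaker: bystander: clear glass beaker, 72 mm across the rim, 95 mm high; origin at the centre of its underside
- vial_rack: bystander: white rack of capped vials, 70 x 200 mm, 62 mm high; origin at the centre of its underside

How it is judged:
By the outcome, as a careful person would: the job done as asked, in the order asked, and still so for the second after the job is handed in, with the robot touching nothing.
It also fails if it takes over 72 s, if anything falls off the work surface, if the arm or the gripper's body presses on something with over 40 N, if the wrist force passes 120 N, or if a joint passes its speed limit or range.

## Working session

There is one attempt and no reset: what is moved stays moved. The work goes in short steps, Python scripts to look and compute and a tool call to move; the robot and the scene stay as the last step left them, time stands still between calls to the robot, and variables do not carry over. Pictures are saved under pics/ and viewed, at most 10 in all, crops included, and the job is handed in when it is done.

Besides the shell and the picture viewer there is one more tool, called after "Request:" as name(argument=value, ...), one argument or row to a line, values as JSON. step_arm: Moves the arm, as the interface text tells. Shifts and turns lie within -1 to 1; 1 stands for 25 mm of shift or 0.12 rad of turn. Its arguments: {"type":"object","properties":{"delta_pos":{"type":"array"},"turn":{"type":"array"},"grip":{"type":"number"},"newtons":{"type":"number"}},"required":["delta_pos","turn"]}

```bash
mkdir -p pics
cat > h.py <<'E'
from bench import *
import numpy as np, cv2
def pix2world(c,u,v):
    z=c["z_map"][int(v),int(u)]
    p=cv2.undistortPoints(np.array([[[u,v]]],float),c["mtx"],np.array(c["dist"],float))[0,0]
    P=np.array([p[0]*z,-p[1]*z,-z,1]); return (np.linalg.inv(c["view"])@P)[:3]
def cloud(c):
    h,w=c["z_map"].shape; uv=np.stack(np.meshgrid(np.arange(w),np.arange(h)),-1).reshape(-1,1,2).astype(float)
    p=cv2.undistortPoints(uv,c["mtx"],np.array(c["dist"],float))[:,0]; z=c["z_map"].reshape(-1)
    P=np.stack([p[:,0]*z,-p[:,1]*z,-z,np.ones_like(z)],1)
    return (P@np.linalg.inv(c["view"]).T)[:,:3].reshape(h,w,3)
E
python3 - <<'E'
from h import *
a=camera("scene");b=camera("top")
np.savez("first.npz",**{n+k:np.array(v) for n,c in(("s",a),("t",b)) for k,v in c.items()})
im=np.hstack([a["image"],b["image"]])[...,::-1]
cv2.imwrite("pics/a.png",a["image"][...,::-1]);cv2.imwrite("pics/b.png",b["image"][...,::-1])
print(read_state())
E
```

```text
{'time': 0.1, 'joint_positions': array([-1.3676105 ,  0.33279678, -0.06468599,  1.46083726,  0.02156303,
        1.3498925 , -0.08848787]), 'joint_vel': array([ 0.00055294, -0.00054767, -0.00031918, -0.00326046, -0.00043695,
       -0.00072249, -0.00032077]), 'joint_torque': array([ 9.83407554e-04, -6.24539495e+01,  2.43008783e-02, -3.90714633e+01,
       -6.13955897e-02,  3.66373546e-02,  5.87962541e-05]), 'ee_pos': array([0.13983554, 0.60877086, 0.19025049]), 'eef_rot': array([ 1.12648494e-01,  9.93634708e-01, -6.17575862e-04, -5.80097118e-05]), 'ft_force': array([0.17139223, 0.58656515, 0.08526835]), 'torque': array([0.00798056, 0.00834725, 0.01536015]), 'grip_force': 0.0, 'width': 0.08708675489489064}
```

View pics/a.png

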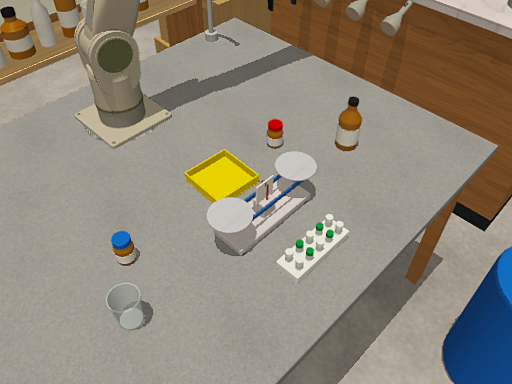

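View pics/b.png

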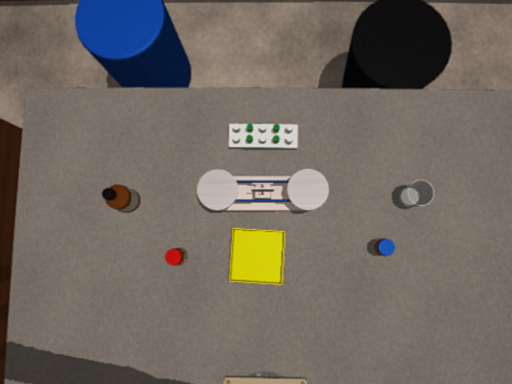

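The scene view shows the blue jar at about (123,248) and the red one at (275,133). The tray is at (222,178), with the balance beside it and its pans at (231,216) and (296,167). In the top view, the red jar is at (174,257), the blue jar at (386,247), the pans at (217,190) and (308,190), and the tray at (257,256).

```bash
cat > m.py <<'E'
from h import *
d=np.load("first.npz")
for n in "st":
    c={k:d[n+k] for k in("image","z_map","mtx","dist","view")}
    X=cloud(c); hsv=cv2.cvtColor(c["image"],cv2.COLOR_RGB2HSV).astype(int); H,S,V=[hsv[...,i] for i in range(3)]
    ok=(c["z_map"]>0)&(abs(X[...,0])<1.1)&(abs(X[...,1])<.9)
    def rep(name,m):
        m=m&ok
        k,lab,st,ce=cv2.connectedComponentsWithStats(m.astype(np.uint8))
        for i in range(1,k):
            if st[i,4]<15: continue
            P=X[lab==i]; print(n,name,st[i,4],ce[i].round(),"lo",np.percentile(P,3,0).round(3),"hi",np.percentile(P,97,0).round(3),"med",np.median(P,0).round(3))
    Z=X[...,2]
    rep("red",((H<6)|(H>174))&(S>150)&(Z>.055)&(V>120))
    rep("blue",(H>100)&(H<125)&(S>150)&(Z>.05))
    rep("yellow",(H>22)&(H<35)&(S>150))
    rep("pan",(Z>.09)&(Z<.126)&(S<60)&(V>100))
    rep("high",(Z>.02))
    print(np.linalg.inv(c["view"])[:3,3])
E
python3 m.py
```

```text
s red 142 [275. 125.] lo [0.429 0.231 0.069] hi [0.467 0.268 0.084] med [0.45  0.247 0.081]
s red 15 [267. 191.] lo [0.635 0.01  0.084] hi [0.641 0.015 0.13 ] med [0.637 0.013 0.109]
s blue 22 [276. 178.] lo [0.601 0.076 0.072] hi [0.605 0.098 0.084] med [0.604 0.087 0.08 ]
s blue 172 [276. 199.] lo [ 0.652 -0.049  0.072] hi [0.658 0.112 0.086] med [0.656 0.026 0.08 ]
s blue 38 [250. 197.] lo [ 0.602 -0.028  0.072] hi [0.606 0.001 0.086] med [ 0.604 -0.013  0.081]
s blue 279 [121. 240.] lo [ 0.463 -0.34   0.068] hi [ 0.501 -0.301  0.083] med [ 0.486 -0.321  0.08 ]
s yellow 2353 [221. 177.] lo [ 0.377 -0.047  0.002] hi [0.527 0.101 0.032] med [0.443 0.033 0.007]
s pan 54 [83.  5.] lo [-0.616  0.23   0.093] hi [-0.578  0.256  0.123] med [-0.596  0.24   0.11 ]
s pan 167 [68. 14.] lo [-0.6    0.13   0.091] hi [-0.554  0.197  0.122] med [-0.567  0.154  0.107]
s pan 35 [209.  14.] lo [-0.185  0.537  0.091] hi [-0.169  0.555  0.124] med [-0.174  0.544  0.107]
s pan 162 [42. 23.] lo [-0.597  0.028  0.091] hi [-0.563  0.082  0.125] med [-0.572  0.049  0.108]
s pan 18 [20. 39.] lo [-0.561 -0.0
[... 2951 characters left out ...]
 136.] lo [ 0.76  -0.079  0.026] hi [0.826 0.108 0.066] med [0.791 0.013 0.032]
t high 4642 [262. 191.] lo [ 0.579 -0.146  0.026] hi [0.675 0.169 0.116] med [0.624 0.012 0.108]
t high 533 [419. 193.] lo [ 0.594 -0.443  0.024] hi [ 0.658 -0.378  0.097] med [ 0.629 -0.426  0.068]
t high 767 [121. 197.] lo [0.572 0.369 0.029] hi [0.633 0.418 0.172] med [0.6   0.388 0.115]
t high 345 [256. 257.] lo [ 0.374 -0.05   0.023] hi [0.527 0.102 0.035] med [0.442 0.029 0.031]
t high 349 [383. 247.] lo [ 0.458 -0.339  0.027] hi [ 0.501 -0.297  0.085] med [ 0.479 -0.314  0.08 ]
t high 315 [175. 256.] lo [0.425 0.228 0.029] hi [0.467 0.269 0.084] med [0.447 0.245 0.08 ]
[ 0.48358323 -0.00699231  1.21231894]
```

Request:
step_arm(
  delta_pos=[
    [0.82, -0.96, 0],
    [0.82, -0.96, 0],
    [0.82, -0.96, 0],
    [0.82, -0.96, 0],
    [0.82, -0.96, 0],
    [0.82, -0.96, 0],
    [0.82, -0.96, 0],
    [0.82, -0.96, 0],
    [0.82, -0.96, 0],
    [0.82, -0.96, 0],
    [0.82, -0.96, 0],
    [0.82, -0.96, 0],
  ],
  turn=[0, 0, 0, 0, 0, 0, 0, 0, 0, 0, 0, 0],
  grip=0,
)

```text
time: 1.3
ee_pos: [0.3865, 0.3199, 0.1907]
eef_rot: [0.113, 0.994, -0.0, -0.0]
ft_force: [0.6, 0.6, 0.5]
width: 0.087
grip_force: 0.0
```

Request:
step_arm(
  delta_pos=[
    [0.82, -0.96, 0],
    [0.82, -0.96, 0],
    [0.82, -0.96, 0],
    [0, 0, 0],
    [0, 0, 0],
  ],
  turn=[0, 0, 0, 0, 0],
)

```text
time: 1.8
ee_pos: [0.4473, 0.2488, 0.1907]
eef_rot: [0.113, 0.994, -0.0, -0.0]
ft_force: [0.2, 0.7, 0.9]
width: 0.0868
grip_force: 0.0
```

Request:
step_arm(
  delta_pos=[
    [0, 0.05, -1],
    [0, 0, -1],
    [0, 0, -1],
    [0, 0, -1],
    [0, 0, -1],
    [0, 0, -0.7],
    [0, 0, -0.4],
    [0, 0, -0.25],
    [0, 0, 0],
  ],
  turn=[0, 0, 0, 0, 0, 0, 0, 0, 0],
)

```text
time: 2.7
ee_pos: [0.4469, 0.2508, 0.0319]
eef_rot: [0.112, 0.994, -0.0, -0.0]
ft_force: [-0.6, 0.6, 0.6]
width: 0.0871
grip_force: 0.0
```

Request:
step_arm(
  delta_pos=[
    [0, 0, 0],
    [0, 0, 0],
    [0, 0, 0],
    [0, 0, 0],
    [0, 0, 0],
    [0, 0, 0],
    [0, 0, 0],
    [0, 0, 0],
  ],
  turn=[0, 0, 0, 0, 0, 0, 0, 0],
  grip=1,
  newtons=20,
)

```text
time: 3.5
ee_pos: [0.4475, 0.2505, 0.0323]
eef_rot: [0.113, 0.994, 0.0, 0.0]
ft_force: [0.6, 0.1, 0.9]
width: 0.0443
grip_force: 20.0
```

Run:
```python
from h import *
c=camera("wrist"); t=camera("scene")
X=cloud(t);print(read_state()["width"])
cv2.imwrite("pics/c.png",np.hstack([c["image"],cv2.resize(t["image"][60:240,180:400],None,fx=2,fy=2)[:384,:280]])[...,::-1])
```

```text
0.04453531712336256Traceback (most recent call last):
  File "<stdin>", line 4, in <module>
    return _nx.concatenate(arrs, 1, dtype=dtype, casting=casting)
           ~~~~~~~~~~~~~~~^^^^^^^^^^^^^^^^^^^^^^^^^^^^^^^^^^^^^^^
ValueError: all the input array dimensions except for the concatenation axis must match exactly, but along dimension 0, the array at index 0 has size 384 and the array at index 1 has size 360
```

Run:
```python
from h import *
c=camera("wrist"); t=camera("scene")
cv2.imwrite("pics/c.png",np.hstack([c["image"],cv2.resize(t["image"][60:252,180:320],None,fx=2,fy=2)])[...,::-1])
```

```text
(no output)
```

View pics/c.png

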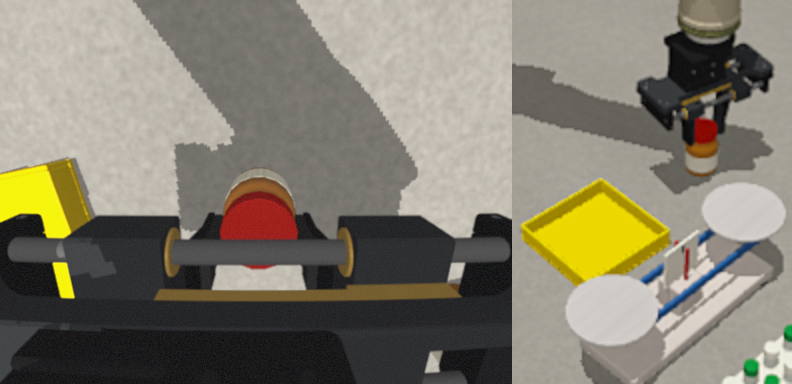

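The wrist picture shows the red cap centred between the fingers at (260,230). In the scene crop the fingertips look to end near the cap at (690,140), and the opening is 44 mm rather than 50, so I'll check the grip height from depth.

Run:
```python
from h import *
t=camera("scene"); X=cloud(t); im=t["image"]
hsv=cv2.cvtColor(im,cv2.COLOR_RGB2HSV)
m=(abs(X[...,0]-.447)<.06)&(abs(X[...,1]-.25)<.08)&(X[...,2]>.004)&(X[...,2]<.16)
dark=m&(hsv[...,2]<70)
red=m&((hsv[...,0]<6)|(hsv[...,0]>174))&(hsv[...,1]>150)&(hsv[...,2]>110)
amb=m&(hsv[...,0]>8)&(hsv[...,0]<20)&(hsv[...,1]>120)
for n,q in(("dark",dark),("red",red),("amb",amb)):
    P=X[q]; print(n,len(P)); 
    for z in np.arange(0.0,.15,.01):
        s=P[(P[:,2]>=z)&(P[:,2]<z+.01)]
        if len(s): print(round(z,2),len(s),s.min(0).round(3),s.max(0).round(3))
crop=cv2.resize(im[100:160,250:310],None,fx=8,fy=8,interpolation=cv2.INTER_CUBIC);cv2.imwrite("pics/d.png",crop[...,::-1])
```

```text
dark 386
0.05 2 [0.433 0.23  0.055] [0.439 0.232 0.056]
0.06 9 [0.436 0.219 0.063] [0.464 0.28  0.07 ]
0.07 27 [0.43  0.22  0.071] [0.466 0.281 0.08 ]
0.08 28 [0.431 0.219 0.081] [0.464 0.279 0.09 ]
0.09 31 [0.433 0.218 0.091] [0.466 0.28  0.1  ]
0.1 29 [0.429 0.215 0.101] [0.466 0.281 0.109]
0.11 26 [0.442 0.214 0.11 ] [0.468 0.284 0.12 ]
0.12 12 [0.442 0.273 0.12 ] [0.469 0.286 0.13 ]
0.13 22 [0.396 0.17  0.131] [0.503 0.33  0.14 ]
0.14 76 [0.396 0.17  0.14 ] [0.506 0.33  0.15 ]
red 115
0.06 8 [0.452 0.233 0.065] [0.463 0.252 0.07 ]
0.07 33 [0.438 0.231 0.07 ] [0.469 0.268 0.08 ]
0.08 74 [0.428 0.231 0.08 ] [0.468 0.272 0.087]
amb 124
0.0 8 [0.451 0.228 0.005] [0.471 0.255 0.01 ]
0.01 1 [0.445 0.225 0.011] [0.445 0.225 0.011]
0.03 5 [0.433 0.23  0.038] [0.467 0.254 0.04 ]
0.04 34 [0.434 0.226 0.04 ] [0.47  0.259 0.05 ]
0.05 52 [0.433 0.226 0.05 ] [0.47  0.264 0.06 ]
0.06 16 [0.451 0.224 0.06 ] [0.468 0.257 0.067]
0.07 1 [0.469 0.254 0.071] [0.469 0.254 0.071]
0.13 1 [0.454 0.279 0.137] [0.454 0.279 0.137]
0.14 3 [0.452 0.191 0.142] [0.468 0.278 0.148]
```

View pics/d.png

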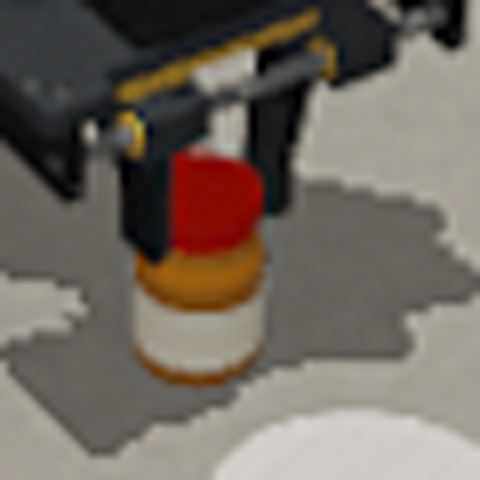

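The crop shows the fingers on the red cap, with tips at about (150,255), which depth puts at z≈0.062, about 30 mm higher than the reported TCP. I'll open, check the tips while they're open, and go lower.

Request:
step_arm(
  delta_pos=[
    [0, 0, 0],
    [0, 0, 0],
    [0, 0, 0],
    [0, 0, 0],
    [0, 0, 0],
    [0, 0, 0],
  ],
  turn=[0, 0, 0, 0, 0, 0],
  grip=0,
)

```text
time: 4.35
ee_pos: [0.4474, 0.2504, 0.0322]
eef_rot: [0.113, 0.994, 0.0, -0.0]
ft_force: [0.3, -1.1, 0.2]
width: 0.0829
grip_force: 0.0
```

```bash
cat > tip.py <<'E'
from h import *
s=read_state(); p=s["ee_pos"]; print(p.round(4),s["width"])
for n in("scene","top"):
    t=camera(n); X=cloud(t)
    hsv=cv2.cvtColor(t["image"],cv2.COLOR_RGB2HSV)
    m=(abs(X[...,0]-p[0])<.04)&(abs(X[...,1]-p[1])<.08)&(X[...,2]>.004)&(X[...,2]<p[2]+.085)
    P=X[m&(hsv[...,2]<70)]
    for z in np.arange(0.0,.2,.01):
        q=P[(P[:,2]>=z)&(P[:,2]<z+.01)]
        if len(q)>2: print(n,round(z,2),len(q),q.min(0).round(3),q.max(0).round(3))
    for nm,r in(("red",((hsv[...,0]<6)|(hsv[...,0]>174))&(X[...,2]>.06)),("blue",(hsv[...,0]>100)&(hsv[...,0]<125))):
        Q=X[m&r&(hsv[...,1]>150)&(hsv[...,2]>110)]
        if len(Q)>9: print(n,nm,len(Q),np.percentile(Q,3,0).round(3),np.percentile(Q,97,0).round(3))
E
python3 tip.py
```

```text
[0.4474 0.2504 0.0322] 0.08292741310924234
scene 0.06 15 [0.427 0.203 0.064] [0.469 0.3   0.07 ]
scene 0.07 31 [0.428 0.199 0.07 ] [0.469 0.298 0.08 ]
scene 0.08 30 [0.429 0.201 0.081] [0.47  0.298 0.089]
scene 0.09 27 [0.43  0.198 0.09 ] [0.47  0.297 0.1  ]
scene 0.1 31 [0.439 0.196 0.101] [0.47 0.3  0.11]
scene 0.11 22 [0.441 0.193 0.11 ] [0.47  0.306 0.117]
scene red 146 [0.428 0.231 0.068] [0.466 0.269 0.085]
```

The open tips are also at z≈0.062, so the true tip is about 30 mm above the reported z. I'll descend 29 mm.

Request:
step_arm(
  delta_pos=[
    [0, 0, -0.4],
    [0, 0, -0.4],
    [0, 0, -0.36],
    [0, 0, 0],
  ],
  turn=[0, 0, 0, 0],
)

```text
time: 4.85
ee_pos: [0.4463, 0.2497, 0.0014]
eef_rot: [0.113, 0.994, -0.001, -0.001]
ft_force: [-0.4, 0.7, -0.4]
width: 0.0872
grip_force: 0.0
```

Request:
step_arm(
  delta_pos=[
    [0, 0, 0],
    [0, 0, 0],
    [0, 0, 0],
    [0, 0, 0],
    [0, 0, 0],
    [0, 0, 0],
    [0, 0, 0],
  ],
  turn=[0, 0, 0, 0, 0, 0, 0],
  grip=1,
  newtons=20,
)

```text
time: 5.55
ee_pos: [0.4475, 0.2507, 0.0034]
eef_rot: [0.113, 0.994, 0.0, 0.0]
ft_force: [-0.0, 1.0, 1.0]
width: 0.0488
grip_force: 20.0
```

```bash
python3 tip.py | grep -v top
```

```text
[0.4475 0.2507 0.0034] 0.04877807705091293
scene 0.03 6 [0.43  0.222 0.034] [0.466 0.283 0.04 ]
scene 0.04 28 [0.43  0.216 0.04 ] [0.467 0.285 0.05 ]
scene 0.05 25 [0.433 0.214 0.05 ] [0.467 0.282 0.06 ]
scene 0.06 24 [0.431 0.213 0.06 ] [0.469 0.285 0.07 ]
scene 0.07 28 [0.433 0.212 0.07 ] [0.468 0.283 0.08 ]
scene 0.08 20 [0.442 0.213 0.08 ] [0.468 0.286 0.088]
scene red 81 [0.448 0.231 0.067] [0.468 0.266 0.084]
```

Request:
step_arm(
  delta_pos=[
    [0, 0, 0.4],
    [0, 0, 0.9],
    [0, 0, 1],
    [0, 0, 1],
    [0, 0, 1],
    [0, 0, 1],
    [0.3, -0.2, 0.7],
    [0.6, -0.4, 0.3],
    [0.9, -0.6, 0],
    [0.9, -0.6, 0],
    [0.9, -0.6, 0],
    [0.9, -0.6, 0],
  ],
  turn=[0, 0, 0, 0, 0, 0, 0, 0, 0, 0, 0, 0],
)

```text
time: 6.85
ee_pos: [0.5604, 0.1745, 0.1611]
eef_rot: [0.113, 0.994, -0.0, -0.0]
ft_force: [0.1, -0.3, -1.1]
width: 0.0491
grip_force: 20.0
```

Request:
step_arm(
  delta_pos=[
    [0.9, -0.6, 0],
    [0.9, -0.58, 0],
    [0.6, -0.4, 0],
    [0.33, -0.2, 0],
    [0, 0, 0],
    [0, 0, 0],
  ],
  turn=[0, 0, 0, 0, 0, 0],
)

```text
time: 7.45
ee_pos: [0.6275, 0.1316, 0.1607]
eef_rot: [0.112, 0.994, 0.0, -0.0]
ft_force: [0.3, -0.1, -2.5]
width: 0.0489
grip_force: 20.0
```

Request:
step_arm(
  delta_pos=[
    [0, 0, -0.5],
    [0, 0, -0.6],
    [0, 0, -0.4],
    [0, 0, -0.15],
    [0, 0, -0.12],
    [0, 0, -0.12],
    [0, 0, -0.12],
    [0, 0, -0.1],
    [0, 0, -0.08],
    [0, 0, -0.08],
    [0, 0, 0],
  ],
  turn=[0, 0, 0, 0, 0, 0, 0, 0, 0, 0, 0],
)

```text
time: 8.55
ee_pos: [0.628, 0.1309, 0.1037]
eef_rot: [0.113, 0.994, -0.0, -0.0]
ft_force: [0.2, 0.2, -1.8]
width: 0.0491
grip_force: 20.0
```

```bash
cat > pans.py <<'E'
from h import *
print(read_state()["ee_pos"].round(4),read_state()["ft_force"].round(2))
for n in("top","scene"):
    t=camera(n); X=cloud(t); S=cv2.cvtColor(t["image"],cv2.COLOR_RGB2HSV)[...,1]
    for nm,c in(("L",(.628,.132)),("R",(.630,-.107))):
        r=np.hypot(X[...,0]-c[0],X[...,1]-c[1])
        P=X[(r<.053)&(X[...,2]>.09)&(X[...,2]<.13)&(S<40)&(t["image"].min(-1)>120)]
        print(n,nm,len(P),np.median(P[:,2]).round(4) if len(P) else None)
E
python3 pans.py
```

```text
[0.628  0.1309 0.1037] [ 0.18  0.17 -1.78]
top L 2 0.1015
top R 1273 0.1211
scene L 626 0.1019
scene R 1224 0.1212
```

Request:
step_arm(
  delta_pos=[
    [0, 0, -0.05],
    [0, 0, -0.05],
    [0, 0, 0],
  ],
  turn=[0, 0, 0],
)

```text
time: 8.95
ee_pos: [0.6283, 0.1309, 0.1016]
eef_rot: [0.113, 0.994, 0.0, 0.0]
ft_force: [0.1, 0.2, -1.8]
width: 0.0491
grip_force: 20.0
```

Request:
step_arm(
  delta_pos=[
    [0, 0, 0],
    [0, 0, 0],
    [0, 0, 0],
    [0, 0, 0],
    [0, 0, 0],
    [0, 0, 0],
    [0, 0, 0],
    [0, 0, 0.4],
    [0, 0, 1],
    [0, 0, 1],
    [0, 0, 1],
    [0, 0, 0.4],
  ],
  turn=[0, 0, 0, 0, 0, 0, 0, 0, 0, 0, 0, 0],
  grip=0,
)

```text
time: 10.15
ee_pos: [0.6293, 0.131, 0.1999]
eef_rot: [0.113, 0.994, 0.001, 0.002]
ft_force: [0.4, -0.0, -0.0]
width: 0.087
grip_force: 0.0
```

Run:
```python
from h import *
t=camera("top"); s=camera("scene")
cv2.imwrite("pics/e.png",np.hstack([t["image"][100:320,140:420],cv2.resize(s["image"][90:260,180:360],None,fx=1.29,fy=1.295)[:220]])[...,::-1])
print(read_state()["ee_pos"])
```

```text
[0.62900036 0.13104418 0.19821612]
```

View pics/e.png

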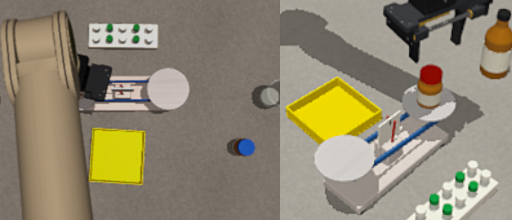

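The crops show the red jar standing upright on the lowered left pan (about (430,88) on the right side). I'll go for the blue jar.

Request:
step_arm(
  delta_pos=[
    [-0.31, -0.95, 0],
    [-0.31, -0.95, 0],
    [-0.31, -0.95, 0],
    [-0.31, -0.95, 0],
    [-0.31, -0.95, 0],
    [-0.31, -0.95, 0],
    [-0.31, -0.95, 0],
    [-0.31, -0.95, 0],
    [-0.31, -0.95, 0],
    [-0.31, -0.95, 0],
    [-0.31, -0.95, 0],
    [-0.31, -0.95, 0],
  ],
  turn=[0, 0, 0, 0, 0, 0, 0, 0, 0, 0, 0, 0],
)

```text
time: 11.45
ee_pos: [0.5341, -0.1548, 0.195]
eef_rot: [0.113, 0.994, 0.0, -0.001]
ft_force: [0.4, -0.0, -0.3]
width: 0.0872
grip_force: 0.0
```

Request:
step_arm(
  delta_pos=[
    [-0.31, -0.95, 0],
    [-0.31, -0.95, 0],
    [-0.31, -0.95, 0],
    [-0.31, -0.95, 0],
    [-0.31, -0.95, 0],
    [-0.31, -0.95, 0],
    [-0.31, -0.95, 0],
    [0, 0, 0],
    [0, 0, 0],
  ],
  turn=[0, 0, 0, 0, 0, 0, 0, 0, 0],
)

```text
time: 12.35
ee_pos: [0.4803, -0.3202, 0.1953]
eef_rot: [0.113, 0.994, 0.0, -0.001]
ft_force: [-0.7, -0.4, -0.7]
width: 0.0872
grip_force: 0.0
```

Request:
step_arm(
  delta_pos=[
    [0, 0, -0.8],
    [0, 0, -1],
    [0, 0, -1],
    [0, 0, -1],
    [0, 0, -1],
    [0, 0, -1],
    [0, 0, -0.8],
    [0, 0, -0.5],
    [0, 0, -0.35],
    [0, 0, -0.2],
    [0, 0, 0],
  ],
  turn=[0, 0, 0, 0, 0, 0, 0, 0, 0, 0, 0],
)

```text
time: 13.45
ee_pos: [0.481, -0.3201, 0.0051]
eef_rot: [0.113, 0.994, 0.0, -0.0]
ft_force: [0.2, 0.5, -0.4]
width: 0.0874
grip_force: 0.0
```

Request:
step_arm(
  delta_pos=[
    [0, 0, 0],
    [0, 0, 0],
    [0, 0, 0],
    [0, 0, 0],
    [0, 0, 0],
    [0, 0, 0],
    [0, 0, 0],
  ],
  turn=[0, 0, 0, 0, 0, 0, 0],
  grip=1,
  newtons=20,
)

```text
time: 14.15
ee_pos: [0.481, -0.3204, 0.0054]
eef_rot: [0.113, 0.994, -0.0, 0.0]
ft_force: [0.3, -0.6, 0.7]
width: 0.049
grip_force: 20.0
```

```bash
python3 tip.py | grep -v top; python3 pans.py
```

```text
[ 0.481  -0.3204  0.0054] 0.049006887326149724
scene 0.03 8 [ 0.482 -0.353  0.037] [ 0.499 -0.29   0.04 ]
scene 0.04 18 [ 0.481 -0.353  0.042] [ 0.501 -0.29   0.05 ]
scene 0.05 25 [ 0.476 -0.353  0.05 ] [ 0.5   -0.288  0.06 ]
scene 0.06 28 [ 0.481 -0.356  0.06 ] [ 0.5   -0.288  0.07 ]
scene 0.07 26 [ 0.483 -0.356  0.07 ] [ 0.5   -0.286  0.08 ]
scene 0.08 18 [ 0.481 -0.297  0.08 ] [ 0.501 -0.288  0.09 ]
scene blue 192 [ 0.464 -0.34   0.068] [ 0.502 -0.303  0.083]
[ 0.481  -0.3204  0.0053] [-1.23 -0.53  1.12]
top L 827 0.0991
top R 1276 0.1231
scene L 652 0.0999
scene R 1226 0.1231
```

Request:
step_arm(
  delta_pos=[
    [0, 0, 0.4],
    [0, 0, 1],
    [0, 0, 1],
    [0, 0, 1],
    [0, 0, 1],
    [0, 0, 1],
    [0.2, 0.3, 0.8],
    [0.5, 0.7, 0.4],
    [0.65, 0.93, 0],
    [0.65, 0.93, 0],
    [0.65, 0.93, 0],
    [0.65, 0.93, 0],
  ],
  turn=[0, 0, 0, 0, 0, 0, 0, 0, 0, 0, 0, 0],
)

```text
time: 15.55
ee_pos: [0.5637, -0.2013, 0.1707]
eef_rot: [0.113, 0.994, 0.0, -0.0]
ft_force: [0.3, -0.6, -1.1]
width: 0.0492
grip_force: 20.0
```

Request:
step_arm(
  delta_pos=[
    [0.65, 0.93, 0],
    [0.65, 0.93, 0],
    [0.65, 0.93, 0],
    [0.5, 0.7, 0],
    [0.2, 0.3, 0],
    [0, 0, 0],
    [0, 0, 0],
  ],
  turn=[0, 0, 0, 0, 0, 0, 0],
)

```text
time: 16.25
ee_pos: [0.629, -0.1093, 0.1704]
eef_rot: [0.113, 0.994, -0.0, -0.0]
ft_force: [0.0, -0.8, -1.3]
width: 0.049
grip_force: 20.0
```

Request:
step_arm(
  delta_pos=[
    [0, 0.08, -0.4],
    [0, 0, -0.5],
    [0, 0, -0.3],
    [0, 0, -0.15],
    [0, 0, -0.12],
    [0, 0, -0.1],
    [0, 0, -0.08],
    [0, 0, 0],
    [0, 0, 0],
  ],
  turn=[0, 0, 0, 0, 0, 0, 0, 0, 0],
)

```text
time: 17.15
ee_pos: [0.6298, -0.1056, 0.1292]
eef_rot: [0.113, 0.994, 0.0, 0.0]
ft_force: [-0.2, -0.9, -1.3]
width: 0.0493
grip_force: 20.0
```

```bash
python3 pans.py
```

```text
[ 0.6298 -0.1056  0.1292] [-0.23 -0.91 -1.31]
top L 821 0.0989
top R 0 None
scene L 669 0.1
scene R 762 0.1231
```

Request:
step_arm(
  delta_pos=[
    [0, 0, -0.06],
    [0, 0, 0],
    [0, 0, 0],
  ],
  turn=[0, 0, 0],
)

```text
time: 17.55
ee_pos: [0.6296, -0.1056, 0.1274]
eef_rot: [0.113, 0.994, 0.0, -0.0]
ft_force: [0.2, 0.5, -1.7]
width: 0.0489
grip_force: 20.0
```

Request:
step_arm(
  delta_pos=[
    [0, 0, -0.05],
    [0, 0, 0],
    [0, 0, 0],
  ],
  turn=[0, 0, 0],
)

```text
time: 17.85
ee_pos: [0.6297, -0.1057, 0.1264]
eef_rot: [0.113, 0.994, 0.0, 0.0]
ft_force: [0.4, 0.3, -0.7]
width: 0.049
grip_force: 20.0
```

```bash
python3 pans.py
```

```text
[ 0.6297 -0.1057  0.1264] [ 0.44  0.28 -0.68]
top L 819 0.1001
top R 0 None
scene L 645 0.1008
scene R 757 0.122
```

Contact: the pan has begun to move by about 1 mm. I'll release, wait, and retreat upward.

Request:
step_arm(
  delta_pos=[
    [0, 0, 0],
    [0, 0, 0],
    [0, 0, 0],
    [0, 0, 0],
    [0, 0, 0],
    [0, 0, 0],
    [0, 0, 0],
    [0, 0, 0.4],
    [0, 0, 1],
    [0, 0, 1],
    [0, 0, 1],
    [0, 0, 0],
  ],
  turn=[0, 0, 0, 0, 0, 0, 0, 0, 0, 0, 0, 0],
  grip=0,
)

```text
time: 19.15
ee_pos: [0.6314, -0.1062, 0.2159]
eef_rot: [0.113, 0.994, 0.0, 0.003]
ft_force: [0.9, 0.7, -0.1]
width: 0.0873
grip_force: 0.0
```

Request:
step_arm(
  delta_pos=[
    [-0.5, 0, 0.5],
    [-1, 0, 0],
    [-1, 0, 0],
    [-1, 0, 0],
    [-1, 0, 0],
    [0, 0, 0],
    [0, 0, 0],
    [0, 0, 0],
    [0, 0, 0],
    [0, 0, 0],
    [0, 0, 0],
    [0, 0, 0],
  ],
  turn=[0, 0, 0, 0, 0, 0, 0, 0, 0, 0, 0, 0],
)

```text
time: 20.35
ee_pos: [0.5172, -0.1056, 0.2236]
eef_rot: [0.113, 0.994, -0.0, -0.0]
ft_force: [0.6, 0.2, 0.6]
width: 0.0872
grip_force: 0.0
```

```bash
python3 pans.py
python3 - <<'E'
from h import *
t=camera("top"); s=camera("scene")
cv2.imwrite("pics/f.png",np.hstack([t["image"][100:320,140:420],cv2.resize(s["image"][90:260,180:360],None,fx=1.29,fy=1.295)[:220]])[...,::-1])
E
```

```text
[ 0.5172 -0.1056  0.2236] [0.63 0.16 0.65]
top L 825 0.1045
top R 518 0.1175
scene L 641 0.1054
scene R 793 0.1175
```

View pics/f.png

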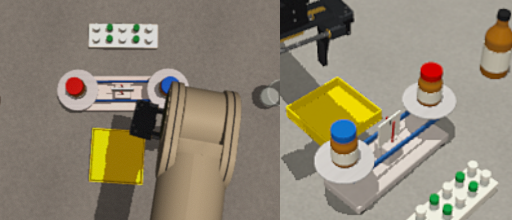

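The two jars stand on their pans (red cap at (75,87), blue at (170,87)). The beam is moving slowly with the blue side sinking, so I'll wait until it settles.

Request:
step_arm(
  delta_pos=[
    [0, 0, 0],
    [0, 0, 0],
    [0, 0, 0],
    [0, 0, 0],
    [0, 0, 0],
    [0, 0, 0],
    [0, 0, 0],
    [0, 0, 0],
    [0, 0, 0],
    [0, 0, 0],
    [0, 0, 0],
    [0, 0, 0],
  ],
  turn=[0, 0, 0, 0, 0, 0, 0, 0, 0, 0, 0, 0],
)

```text
time: 21.75
ee_pos: [0.5172, -0.1056, 0.2237]
eef_rot: [0.113, 0.994, 0.0, 0.0]
ft_force: [-0.1, 0.1, -0.5]
width: 0.087
grip_force: 0.0
```

Request:
step_arm(
  delta_pos=[
    [0, 0, 0],
    [0, 0, 0],
    [0, 0, 0],
    [0, 0, 0],
    [0, 0, 0],
    [0, 0, 0],
    [0, 0, 0],
    [0, 0, 0],
    [0, 0, 0],
    [0, 0, 0],
    [0, 0, 0],
    [0, 0, 0],
  ],
  turn=[0, 0, 0, 0, 0, 0, 0, 0, 0, 0, 0, 0],
)

```text
time: 22.95
ee_pos: [0.5172, -0.1056, 0.2238]
eef_rot: [0.113, 0.994, 0.0, 0.0]
ft_force: [-0.6, -0.9, 0.2]
width: 0.0869
grip_force: 0.0
```

```bash
python3 pans.py
```

```text
[ 0.5172 -0.1056  0.2238] [-0.6  -0.86  0.24]
top L 834 0.1089
top R 514 0.1134
scene L 617 0.1093
scene R 806 0.1134
```

Request:
step_arm(
  delta_pos=[
    [0, 0, 0],
    [0, 0, 0],
    [0, 0, 0],
    [0, 0, 0],
    [0, 0, 0],
    [0, 0, 0],
    [0, 0, 0],
    [0, 0, 0],
    [0, 0, 0],
    [0, 0, 0],
    [0, 0, 0],
    [0, 0, 0],
  ],
  turn=[0, 0, 0, 0, 0, 0, 0, 0, 0, 0, 0, 0],
)

```text
time: 24.25
ee_pos: [0.5172, -0.1056, 0.2237]
eef_rot: [0.113, 0.994, 0.0, -0.0]
ft_force: [0.4, -0.0, -0.2]
width: 0.0873
grip_force: 0.0
```

Request:
step_arm(
  delta_pos=[
    [0, 0, 0],
    [0, 0, 0],
    [0, 0, 0],
    [0, 0, 0],
    [0, 0, 0],
    [0, 0, 0],
    [0, 0, 0],
    [0, 0, 0],
    [0, 0, 0],
    [0, 0, 0],
    [0, 0, 0],
    [0, 0, 0],
  ],
  turn=[0, 0, 0, 0, 0, 0, 0, 0, 0, 0, 0, 0],
)

```text
time: 25.45
ee_pos: [0.5171, -0.1056, 0.2237]
eef_rot: [0.113, 0.994, 0.0, -0.0]
ft_force: [0.2, -0.1, -0.0]
width: 0.087
grip_force: 0.0
```

Request:
step_arm(
  delta_pos=[
    [0, 0, 0],
    [0, 0, 0],
    [0, 0, 0],
    [0, 0, 0],
    [0, 0, 0],
    [0, 0, 0],
    [0, 0, 0],
    [0, 0, 0],
    [0, 0, 0],
    [0, 0, 0],
    [0, 0, 0],
    [0, 0, 0],
  ],
  turn=[0, 0, 0, 0, 0, 0, 0, 0, 0, 0, 0, 0],
)

```text
time: 26.65
ee_pos: [0.5172, -0.1056, 0.2238]
eef_rot: [0.113, 0.994, 0.0, 0.0]
ft_force: [-0.5, -0.4, -0.3]
width: 0.0874
grip_force: 0.0
```

```bash
python3 pans.py
```

```text
[ 0.5172 -0.1056  0.2238] [-0.53 -0.44 -0.31]
top L 834 0.1136
top R 507 0.1087
scene L 586 0.1141
scene R 831 0.1086
```

Request:
step_arm(
  delta_pos=[
    [0, 0, 0],
    [0, 0, 0],
    [0, 0, 0],
    [0, 0, 0],
    [0, 0, 0],
    [0, 0, 0],
    [0, 0, 0],
    [0, 0, 0],
    [0, 0, 0],
    [0, 0, 0],
    [0, 0, 0],
    [0, 0, 0],
  ],
  turn=[0, 0, 0, 0, 0, 0, 0, 0, 0, 0, 0, 0],
)

```text
time: 27.95
ee_pos: [0.5172, -0.1056, 0.2237]
eef_rot: [0.113, 0.994, 0.0, -0.0]
ft_force: [-0.1, 0.2, 0.2]
width: 0.0872
grip_force: 0.0
```

Request:
step_arm(
  delta_pos=[
    [0, 0, 0],
    [0, 0, 0],
    [0, 0, 0],
    [0, 0, 0],
    [0, 0, 0],
    [0, 0, 0],
    [0, 0, 0],
    [0, 0, 0],
    [0, 0, 0],
    [0, 0, 0],
    [0, 0, 0],
    [0, 0, 0],
  ],
  turn=[0, 0, 0, 0, 0, 0, 0, 0, 0, 0, 0, 0],
)

```text
time: 29.15
ee_pos: [0.5172, -0.1056, 0.2237]
eef_rot: [0.113, 0.994, 0.0, -0.0]
ft_force: [0.6, -0.8, 1.0]
width: 0.087
grip_force: 0.0
```

Request:
step_arm(
  delta_pos=[
    [0, 0, 0],
    [0, 0, 0],
    [0, 0, 0],
    [0, 0, 0],
    [0, 0, 0],
    [0, 0, 0],
    [0, 0, 0],
    [0, 0, 0],
    [0, 0, 0],
    [0, 0, 0],
    [0, 0, 0],
    [0, 0, 0],
  ],
  turn=[0, 0, 0, 0, 0, 0, 0, 0, 0, 0, 0, 0],
)

```text
time: 30.35
ee_pos: [0.5172, -0.1056, 0.2237]
eef_rot: [0.113, 0.994, 0.0, -0.0]
ft_force: [0.1, 0.3, -0.3]
width: 0.0871
grip_force: 0.0
```

```bash
python3 pans.py
python3 - <<'E'
from h import *
t=camera("top"); s=camera("scene")
for n,t in(("t",t),("s",s)):
    X=cloud(t);h=cv2.cvtColor(t["image"],cv2.COLOR_RGB2HSV)
    Q=X[(h[...,0]>100)&(h[...,0]<125)&(h[...,1]>150)&(X[...,2]>.15)&(X[...,2]<.2)&(abs(X[...,0]-.63)<.05)]
    print(n,len(Q),np.percentile(Q,3,0).round(3),np.percentile(Q,97,0).round(3))
E
```

```text
[ 0.5172 -0.1056  0.2237] [ 0.1   0.3  -0.34]
top L 845 0.117
top R 498 0.1051
scene L 581 0.1175
scene R 841 0.1054
t 126 [ 0.612 -0.118  0.181] [ 0.647 -0.085  0.188]
s 279 [ 0.612 -0.127  0.172] [ 0.65  -0.088  0.187]
```

The blue pan has sunk well past level and is still sinking, while red has risen, so blue is the heavier. I'll pick blue up again and lift slowly so the red pan comes down gently.

Request:
step_arm(
  delta_pos=[
    [0.5, 0, 0],
    [1, 0, 0],
    [1, 0, 0],
    [1, 0, 0],
    [0.7, 0, 0],
    [0.34, 0, 0],
    [0, -0.04, 0],
    [0, 0, 0],
  ],
  turn=[0, 0, 0, 0, 0, 0, 0, 0],
)

```text
time: 31.35
ee_pos: [0.63, -0.1071, 0.2238]
eef_rot: [0.113, 0.994, -0.0, -0.0]
ft_force: [0.4, -0.0, -0.5]
width: 0.087
grip_force: 0.0
```

Request:
step_arm(
  delta_pos=[
    [0, 0, -0.6],
    [0, 0, -0.9],
    [0, 0, -0.9],
    [0, 0, -0.9],
    [0, 0, -0.7],
    [0, 0, -0.4],
    [0, 0, -0.23],
    [0, 0, 0],
    [0, 0, 0],
  ],
  turn=[0, 0, 0, 0, 0, 0, 0, 0, 0],
)

```text
time: 32.25
ee_pos: [0.631, -0.1067, 0.1087]
eef_rot: [0.113, 0.994, 0.0, 0.001]
ft_force: [-0.6, 0.6, -0.4]
width: 0.0869
grip_force: 0.0
```

```bash
python3 pans.py|grep -v "R 0"
```

```text
[ 0.631  -0.1067  0.1087] [-0.58  0.57 -0.39]
top L 848 0.1186
scene L 579 0.119
scene R 797 0.1041
```

Request:
step_arm(
  delta_pos=[
    [0, 0, 0],
    [0, 0, 0],
    [0, 0, 0],
    [0, 0, 0],
    [0, 0, 0],
    [0, 0, 0],
    [0, 0, 0],
  ],
  turn=[0, 0, 0, 0, 0, 0, 0],
  grip=1,
  newtons=20,
)

```text
time: 33.05
ee_pos: [0.6307, -0.1065, 0.1079]
eef_rot: [0.113, 0.994, 0.0, -0.0]
ft_force: [0.8, 0.1, -0.3]
width: 0.0492
grip_force: 20.0
```

Request:
step_arm(
  delta_pos=[
    [0, 0, 0.06],
    [0, 0, 0.08],
    [0, 0, 0.08],
    [0, 0, 0.08],
    [0, 0, 0.08],
    [0, 0, 0.08],
    [0, 0, 0.08],
    [0, 0, 0.08],
    [0, 0, 0.08],
    [0, 0, 0.1],
    [0, 0, 0.2],
    [0, 0, 0.5],
  ],
  turn=[0, 0, 0, 0, 0, 0, 0, 0, 0, 0, 0, 0],
)

```text
time: 34.25
ee_pos: [0.6299, -0.1064, 0.145]
eef_rot: [0.113, 0.994, -0.0, -0.001]
ft_force: [-0.4, 0.2, -1.6]
width: 0.0493
grip_force: 20.0
```

```bash
python3 pans.py
```

```text
[ 0.6299 -0.1064  0.145 ] [-0.44  0.24 -1.64]
top L 820 0.0991
top R 0 None
scene L 663 0.0998
scene R 896 0.1231
```

Request:
step_arm(
  delta_pos=[
    [0, 0, 0.8],
    [-0.4, 0, 0.2],
    [-0.8, 0.3, 0],
    [-0.9, 0.7, 0],
    [-0.9, 0.8, 0],
    [-0.9, 0.8, 0],
    [-0.9, 0.8, 0],
    [-0.9, 0.8, 0],
    [-0.8, 0.6, 0],
    [-0.5, 0.4, 0],
    [-0.16, 0.1, 0],
    [0, 0, 0],
  ],
  turn=[0, 0, 0, 0, 0, 0, 0, 0, 0, 0, 0, 0],
)

```text
time: 35.55
ee_pos: [0.4513, 0.0259, 0.1705]
eef_rot: [0.112, 0.994, 0.0, 0.0]
ft_force: [0.4, 0.1, -2.2]
width: 0.0493
grip_force: 20.0
```

Request:
step_arm(
  delta_pos=[
    [0, 0, -0.6],
    [0, 0, -1],
    [0, 0, -1],
    [0, 0, -1],
    [0, 0, -0.9],
    [0, 0, -0.7],
    [0, 0, -0.5],
    [0, 0, -0.3],
    [0, 0, -0.2],
    [0, 0, -0.1],
    [0, 0, 0],
    [0, 0, 0],
  ],
  turn=[0, 0, 0, 0, 0, 0, 0, 0, 0, 0, 0, 0],
)

```text
time: 36.75
ee_pos: [0.4521, 0.026, 0.0135]
eef_rot: [0.113, 0.994, 0.0, 0.0]
ft_force: [-0.6, -0.1, -2.5]
width: 0.049
grip_force: 20.0
```

Request:
step_arm(
  delta_pos=[
    [0, 0, -0.05],
    [0, 0, -0.05],
    [0, 0, 0],
    [0, 0, 0],
  ],
  turn=[0, 0, 0, 0],
)

```text
time: 37.15
ee_pos: [0.4517, 0.026, 0.0105]
eef_rot: [0.113, 0.994, 0.0, -0.0]
ft_force: [0.5, -0.1, -2.5]
width: 0.0489
grip_force: 20.0
```

Request:
step_arm(
  delta_pos=[
    [0, 0, -0.04],
    [0, 0, 0],
    [0, 0, 0],
  ],
  turn=[0, 0, 0],
)

```text
time: 37.45
ee_pos: [0.4519, 0.026, 0.0098]
eef_rot: [0.113, 0.994, 0.0, 0.0]
ft_force: [-1.3, -0.7, 5.4]
width: 0.0493
grip_force: 20.0
```

Request:
step_arm(
  delta_pos=[
    [0, 0, -0.04],
    [0, 0, 0],
    [0, 0, 0],
  ],
  turn=[0, 0, 0],
)

```text
time: 37.75
ee_pos: [0.4521, 0.0261, 0.0096]
eef_rot: [0.113, 0.994, 0.0, 0.0]
ft_force: [-6.6, -0.6, 19.7]
width: 0.0487
grip_force: 20.0
```

In contact; ease back the last step, then release and retreat.

Request:
step_arm(
  delta_pos=[
    [0, 0, 0.04],
    [0, 0, 0],
  ],
  turn=[0, 0],
)

```text
time: 37.95
ee_pos: [0.4519, 0.026, 0.0097]
eef_rot: [0.113, 0.994, 0.0, 0.0]
ft_force: [-1.8, 0.3, 6.7]
width: 0.0492
grip_force: 20.0
```

Request:
step_arm(
  delta_pos=[
    [0, 0, 0],
    [0, 0, 0],
    [0, 0, 0],
    [0, 0, 0],
    [0, 0, 0],
    [0, 0, 0],
    [0, 0, 0],
    [0, 0, 0.4],
    [0, 0, 1],
    [0, 0, 1],
    [0, 0, 1],
    [0, 0, 1],
  ],
  turn=[0, 0, 0, 0, 0, 0, 0, 0, 0, 0, 0, 0],
  grip=0,
)

```text
time: 39.15
ee_pos: [0.4517, 0.0257, 0.1213]
eef_rot: [0.113, 0.994, 0.0, 0.0]
ft_force: [0.6, 0.3, 0.3]
width: 0.0869
grip_force: 0.0
```

Request:
step_arm(
  delta_pos=[
    [0, 0, 1],
    [0, 0, 1],
    [0, -0.5, 1],
    [0, -1, 0],
    [0, -1, 0],
    [0, -1, 0],
    [0, -1, 0],
    [0, -1, 0],
    [0, -1, 0],
    [0, 0, 0],
    [0, 0, 0],
  ],
  turn=[0, 0, 0, 0, 0, 0, 0, 0, 0, 0, 0],
)

```text
time: 40.25
ee_pos: [0.4515, -0.1368, 0.1949]
eef_rot: [0.113, 0.994, 0.0, 0.0]
ft_force: [0.2, 1.0, -0.0]
width: 0.0867
grip_force: 0.0
```

```bash
python3 pans.py
python3 - <<'E'
from h import *
s=camera("scene")
cv2.imwrite("pics/g.png",s["image"][...,::-1])
E
```

```text
[ 0.4515 -0.1368  0.1949] [ 0.19  1.02 -0.02]
top L 815 0.099
top R 1280 0.1231
scene L 642 0.0999
scene R 1237 0.1232
```

View pics/g.png

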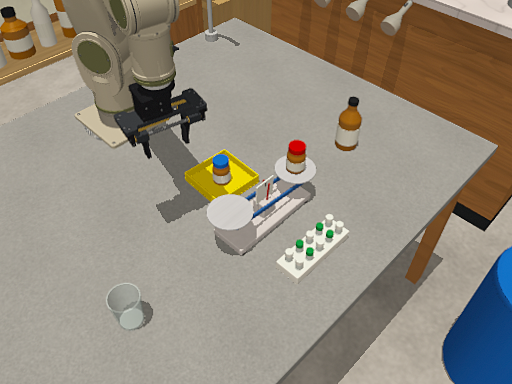

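The picture shows the blue jar upright in the tray at (221,168), the red jar upright on the left pan at (297,157), and the other glassware where it was.

```bash
python3 -c "
from bench import *
print(close_job())"
```

```text
the job is handed in; nothing more can be done
None
```

The blue jar proved heavier (its pan sank slowly but clearly) and now stands upright in the yellow tray, the red jar stands on the left pan, and the job was handed in at about 40 s; my first grip closed on the red cap because the tips sat about 30 mm above the reported TCP, so I regripped lower.

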